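# Snug down the wing screw on the skewer block

### The arm

A 7-joint arm with a two-finger parallel gripper is mounted at the origin on the work surface. World frame = base frame: x ahead of the robot, y to its left, z up, the work surface at z = 0. Lengths are in m, angles in rad, forces in N, time in s.
With the tool pointing down it reaches from about 0.425 to 0.875 m from the base axis. Payload 8.4 kg.
Tool frame: the origin (TCP) lies midway between the tips of the shut fingers; the grasp point (between the pads) lies 19 mm behind it; z points along the fingers, y is the line along which they close (so a half turn about z gives the same grasp; the last joint's range is limited). The gripper opens to 85 mm and grips with 20 to 120 N. Pads are 22 mm wide; open, the fingers measure 114 mm over their backs; the gripper's body (76 mm by 85 mm) begins 54 mm behind the grasp point. The pads swing forward as they close: fully open they stand 13 mm farther back than shut.
Start: joints at [1.079, 0.333, 0.04, 1.465, -0.013, 1.343, -0.059], TCP at [0.249, -0.6, 0.209] pointing down, gripper open.
Joint ranges: [-2.58, 2.58], [-0.38, 2.09], [-1.3, 1.39], [0.25, 2.4], [-1.5, 4.64], [0.08, 2.09], [-2.65, 2.65]. Speed limits (rad/s): [2.22, 2.22, 2.79, 2.79, 3.14, 3.14, 3.14].

### API

Orientations are given as a unit quaternion [w, x, y, z].
In Python, from rig import r gives the robot as it stands. Calls block until the motion is done:
- r.move_pose(position, orientation): joint-space move of the TCP to a pose.
- r.move_straight(position, frame=None, max_speed=0.15, force_limit=None): straight line of the TCP; frame=None keeps the orientation; max_speed is the mean speed in m/s. With force_limit (N) it stops when the force on the tool has changed by that much, and returns True; else False.
- r.set_joints(angles): joint-space move.
- r.gripper_to(opening, newtons=None): finger opening in m; newtons is the grip in N (None keeps the last); returns when the fingers have stopped.
- r.sleep(seconds).
- r.inverse_kinematics(position, orientation): joint angles nearest the present ones, or None.
- r.get_state(): the state.
- r.read_camera(name): name is "scene" or "top" or "wrist"; returns a dict with "pixels" (384x512x3 uint8, red, green, blue), "depth" (384x512 float32, m along the optical axis (not along the pixel's ray), 0 where there is no reading), "mtx" (3x3 intrinsics, pixels), "k1" (the pictures are not rectified: a ray, as slopes to the right and down, at radius r is drawn at 1 + k1 r^2 times it, then the intrinsics apply), "R" (3x3) and "t" (3): a world point X has camera coordinates R X + t; the wrist camera has in their place "T_tool_cam" (4x4, takes a point from camera to tool coordinates, whose origin is the TCP and whose axes are the flange's). Camera axes: x right, y down, z forward; pixel columns grow to the right and rows downward; lengths in m; the calibration is good to about 2 mm. A picture is of the moment at which its call begins: read the wrist's pose just before it.
A pose or a line that the arm cannot do raises r.Unreachable and nothing moves.
- r.job_done(): hands the job in; it is judged then, once.
The state is a dict: "clock": time; "q": joint angles; "joint_velocities": joint speeds; "effort": joint torques, N m; "eef_pos": TCP position; "tcp_rot": TCP orientation; "contact_force": force on the tool from outside, world axes, zero at the start; "torque": the same for the moment, N m; "width": finger opening in m; "grasp_force": force on a finger pad.
Only numpy, scipy, OpenCV 4.12 (cv2) and the standard library are available. Lean on these libraries where they do the work, as an engineer would, in place of code of your own. Each camera call takes 0.05 s, during which the arm holds its last target. There are 200 camera calls.

### The job

The wing screw on the wooden skewer block is loose: with a fingertip, push its wings round clockwise (seen from above) until the orange wing points at the white stripe on the block. Do it in two or more separate strokes, taking the finger right off the screw between strokes, and gently: do not pinch or force it. Leave everything else on the ledge where it is, and finish clear of it all.

Things in the scene. Friction and masses are not known exactly. Their poses are not given: they have to be found in the camera images.
- skewer_block: Wooden block 130 x 170 x 50 mm (x, y, z), fixed to the ledge; a 34 mm wide steel strap lies along y on top (its top at z 54 mm), two thin skewers along x at y +-62 mm. Origin: centre of the underside, on the ledge, below the screw's axis. Its +x is the direction of the white stripe (22 x 10 mm, black-edged, flat on the wood, 40 to 62 mm from the axis).
- wing_screw (a joint): Turn of the wing screw about its upright axis, rad. Grows clockwise seen from above; 0 = orange wing along the white stripe (block +x); at q the orange wing's world yaw is block yaw - q. Starts at -5.5 to -4.2 (so over half a turn clockwise is needed); limits -5.9 and +0.9. Does not rise or sink. Friction (0.04 N m, some 2 N at the wings) keeps it where it is left.
- screw_centre (a point): Point on the screw's axis, half-way up the wings, 71 mm above the ledge. Black hub 16 mm in diameter, with two flat upright wings opposite each other, each 6 mm thick, reaching 34 mm from the axis, 59 to 83 mm above the ledge (hub top 84 mm, its small steel end 87 mm). One wing is orange, the other black.
- orange_tip (a point): Outer end of the orange wing, half-way up it, 34 mm from the screw's axis.
- canister_mid (a point): Bystander: loose white plastic canister with green screw top, 90 mm diameter, 110 mm tall, standing upright; point at its centre, half-way up.
- tongs: Bystander: loose steel tongs with orange silicone ends lying on the ledge, 243 mm long along their x, 52 mm wide, 16 mm high; origin on the ledge near the middle of their length.
- trivet: Bystander: loose blue ceramic trivet, disc of 140 mm diameter with white ribs, 12 mm thick, flat on the ledge; origin at the centre of its underside.
- spice_tin: Bystander: loose stainless spice tin, 59 mm diameter, 69 mm tall, standing on a wooden lazy susan (220 mm diameter, top 26 mm above the ledge, fixed); origin at the centre of its underside.
Mind the look-alikes: they are no part of the job. Several things have the shape of the skewer_block; the one meant has the colours described above.

How it is judged:
On the way:
1. a first stroke has been made: the screw has been turned part of the way and the fingers are off it, at a joint value between -3.8 and -0.5 (value of joint wing_screw between -3.8 and -0.5 rad and contact force between the fingers and skewer_block below 0.1 N), for 0.2 s.
At the end, for the whole second after the job is handed in: The orange wing points at the white stripe to within 0.2 rad (about 11 degrees) and the screw is at rest (value of joint wing_screw between -0.2 and 0.2 rad and velocity of joint wing_screw between -0.1 and 0.1 rad/s); the robot touches nothing.
It fails at once if the screw or block is pinched or forced: the fingers press on it with more than 30 N (contact force between the fingers and skewer_block above 30 N).
It fails at once if a bystander (canister, tongs, trivet or spice tin) is pushed, tipped or lifted more than 20 mm from its place (distance of any of canister_mid, tongs, trivet, spice_tin from where it was at the start of the episode above 0.02 m).
It also fails if it takes over 56 s, if anything falls off the work surface, if the arm or the gripper's body presses on something with over 40 N, if the wrist force passes 120 N, or if a joint passes its speed limit or range.

## Working session

There is one attempt and no reset: what is moved stays moved. The work goes in short steps, each a Python script; the robot and the scene stay as the last script left them, time stands still between calls to the robot, and variables do not carry over. Pictures are saved under pics/ and viewed, at most 10 in all, crops included, and the job is handed in when it is done.

```bash
mkdir -p pics; ls; python3 - <<'E'
from rig import r
import cv2,numpy as np
s=r.get_state();print(s)
ims=[]
for n in("top","scene"):
    c=r.read_camera(n);np.savez(f"{n}.npz",**c);ims.append(c["pixels"][:,:,::-1])
    print(n,c["mtx"],c["k1"],c["R"],c["t"])
    cv2.imwrite(f"pics/{n}0.png",c["pixels"][:,:,::-1])
E
```

```text
pics
{'clock': 0.0, 'q': array([ 1.07880035,  0.33391502,  0.03985429,  1.46629563, -0.013402  ,
        1.34332676, -0.05849982]), 'joint_velocities': array([-3.71226695e-05,  2.12111527e-04,  3.77720558e-04, -1.07973940e-03,
        1.48299348e-03, -1.31262176e-03, -4.65284666e-04]), 'effort': array([ 1.70007064e-03, -6.58551049e+01,  1.36696212e+00, -4.05562663e+01,
        1.69686478e-02,  1.25102856e-02, -3.14557110e-05]), 'eef_pos': array([ 0.24858706, -0.60002939,  0.20850646]), 'tcp_rot': array([-8.11442480e-04,  9.80775422e-01,  1.95138073e-01, -2.15196498e-04]), 'contact_force': array([-0.17373259, -0.1609325 ,  0.28360274]), 'torque': array([0.04008745, 0.04653149, 0.04147549]), 'grasp_force': 0.0, 'width': 0.08518418470525893}
top [[375.59224866   0.         252.00972061]
 [  0.         375.59224866 194.94163184]
 [  0.           0.           1.        ]] -0.09401826860271671 [[ 2.85739034e-02 -9.99584616e-01  3.75863196e-03]
 [-9.94026979e-01 -2.88108433e-02 -1.05263009e-01]
 [ 1.05327574e-01 -7.28406524e-04 -9.94437314e-01]] [0.029816   0.50236293 1.28244462]
scene [[403.01415478   0.         255.47342192]
 [  0.         403.01415478 193.02861821]
 [  0.           0.           1.        ]] -0.02734677253353134 [[ 0.21259822  0.97713832  0.00164374]
 [ 0.78927758 -0.17073273 -0.58982305]
 [-0.57605806  0.1266927  -0.80753085]] [-0.16829278 -0.35503057  1.48807595]
```

View pics/top0.png

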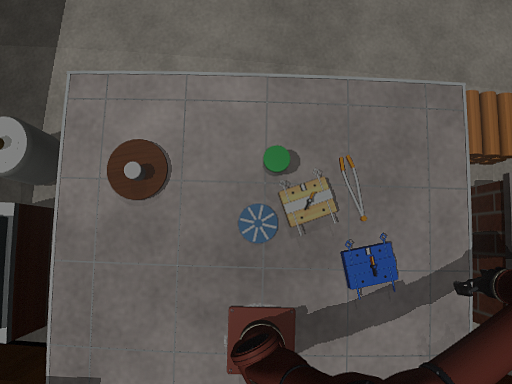

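View pics/scene0.png

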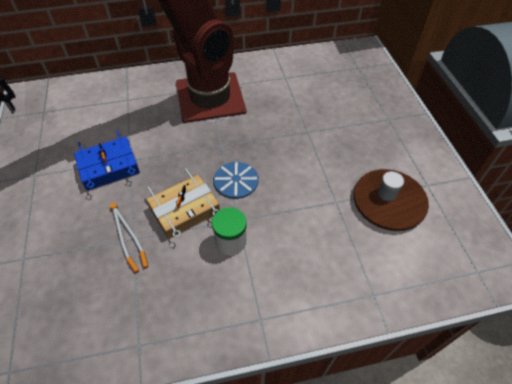

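The top picture shows two candidates of the block's shape: a wooden block with a steel strap at (308,202) and a blue block at (370,265), which is a look-alike. The canister (277,158), tongs (353,190) and trivet (258,223) stand nearby. I choose the wooden one and check it in a close crop.

```bash
cat > h.py <<'E'
import numpy as np,cv2
def ray(c,uv):
    d=np.array([c["k1"],0,0,0,0],float)
    return cv2.undistortPoints(np.array([[uv]],float),c["mtx"],d)[0,0] if 0 else _und(c,uv)
def _und(c,uv):
    # drawn = s*(1+k1 s^2): OpenCV's radial model
    p=cv2.undistortPoints(np.array([[uv]],np.float64),c["mtx"].astype(float),np.array([float(c["k1"]),0,0,0]))
    return p[0,0]
def at_z(c,uv,z,R=None,t=None):
    R=c["R"] if R is None else R; t=c["t"] if t is None else t
    d=R.T@np.append(_und(c,uv),1); o=-R.T@t
    return o+d*(z-o[2])/d[2]
def proj(c,X):
    rv=cv2.Rodrigues(c["R"])[0]
    return cv2.projectPoints(np.array(X,float).reshape(-1,3),rv,c["t"],c["mtx"],np.array([float(c["k1"]),0,0,0]))[0][:,0]
E
python3 - <<'E'
import numpy as np,cv2
from h import *
T=dict(np.load("top.npz"));S=dict(np.load("scene.npz"))
a=cv2.resize(T["pixels"][140:250,230:390,::-1],None,fx=5,fy=5,interpolation=cv2.INTER_CUBIC)
cv2.imwrite("pics/crop_top.png",a)
for n,uv,z in(("screw",(308,202),.071),("can",(277,158),.11),("triv",(258,223),.012),("tongA",(343,160),.01),("tongB",(364,219),.01),("blue",(370,265),.05)):print(n,at_z(T,uv,z).round(3))
E
```

```text
screw [ 0.478 -0.145  0.071]
can [ 0.617 -0.035  0.11 ]
triv [0.405 0.02  0.012]
tongA [ 0.639 -0.279  0.01 ]
tongB [ 0.429 -0.355  0.01 ]
blue [ 0.271 -0.364  0.05 ]
```

View pics/crop_top.png

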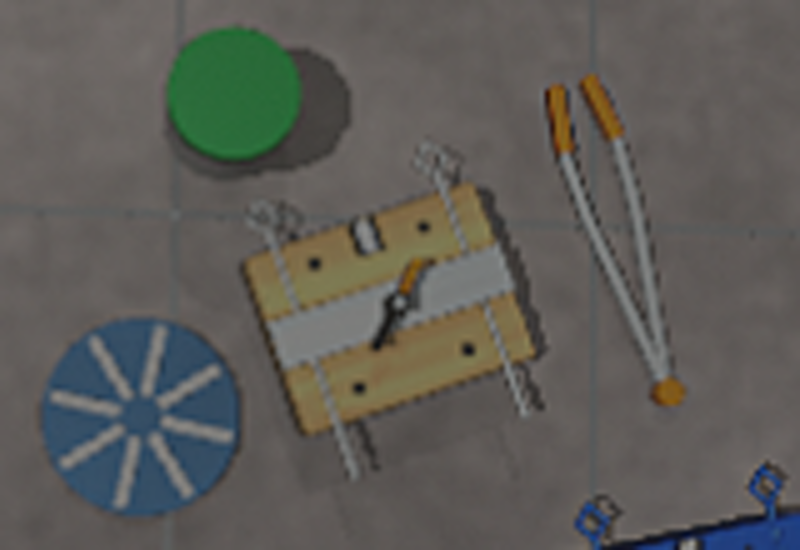

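The crop confirms it: wooden block with a steel strap, screw axis at full-picture pixel about (309.7,200), orange wing tip at (314,192), white stripe at (303,187). Next I shut the fingers, go above it and measure with the wrist camera.

```bash
cat >> h.py <<'E'
def down(psi): return np.array([0,np.cos(psi/2),np.sin(psi/2),0])
def crop(u,v): return ((u+.5)/5-.5+230,(v+.5)/5-.5+140)
E
python3 - <<'E'
import numpy as np,cv2
from h import *
from rig import r
T=dict(np.load("top.npz"))
C=at_z(T,crop(400,303),.085);O=at_z(T,crop(424,260),.083);W=at_z(T,crop(367,236),.05)
y=lambda a:np.arctan2(a[1],a[0])
print(C,O,W,"wing",y(O-C),"stripe",y(W-C),np.linalg.norm((W-C)[:2]),np.linalg.norm((O-C)[:2]))
for z in(.066,.22):
  for p in np.arange(-3.1,3.2,.4):
    q=r.inverse_kinematics([C[0],C[1],z],down(p)); print(z,round(p,2),None if q is None else np.round(q,2))
r.gripper_to(0.0)
s=r.get_state();print(s["clock"],s["width"])
c=r.read_camera("wrist");print(c["T_tool_cam"].round(4),c["mtx"],c["k1"])
E
```

```text
[ 0.48304211 -0.14804999  0.085     ] [ 0.51260329 -0.16414632  0.083     ] [ 0.53201493 -0.13013528  0.05      ] wing -0.498617798749782 stripe 0.35068870599426283 0.05214665888119244 0.03365940111033921
0.066 -3.1 [ 0.72  0.22 -0.56  1.95  0.14  1.01  1.71]
0.066 -2.7 [ 1.16  0.36 -1.09  1.94  0.36  1.06  1.93]
0.066 -2.3 [ 1.16  0.36 -1.09  1.94  0.36  1.06  2.33]
0.066 -1.9 None
0.066 -1.5 [-0.83  0.37  1.24  2.02 -0.41  1.03 -2.47]
0.066 -1.1 [ 0.43  0.18 -0.24  1.97  0.05  0.99 -2.51]
0.066 -0.7 [ 0.46  0.19 -0.27  1.97  0.06  1.   -2.11]
0.066 -0.3 [ 0.48  0.19 -0.3   1.97  0.07  1.   -1.72]
0.066 0.1 [ 0.51  0.19 -0.33  1.96  0.07  1.   -1.32]
0.066 0.5 [ 0.54  0.19 -0.36  1.96  0.08  1.   -0.93]
0.066 0.9 [ 0.57  0.2  -0.39  1.96  0.09  1.   -0.54]
0.066 1.3 [ 0.6   0.2  -0.43  1.96  0.1   1.   -0.14]
0.066 1.7 [ 0.63  0.2  -0.46  1.96  0.11  1.    0.25]
0.066 2.1 [ 0.66  0.21 -0.49  1.96  0.12  1.    0.64]
0.066 2.5 [ 0.67  0.21 -0.5   1.96  0.12  1.    1.04]
0.066 2.9 [ 0.71  0.22 -0.54  1.96  0.13  1.01  1.43]
0.22 -3.1 [ 0.72  0.06 -0.53  1.77  0.03  1.31  1.8 ]
0.22 -2.
[... 381 characters left out ...]
.02  1.31 -0.88]
0.22 0.9 [ 0.58  0.05 -0.38  1.78  0.02  1.31 -0.48]
0.22 1.3 [ 0.62  0.06 -0.42  1.78  0.02  1.31 -0.08]
0.22 1.7 [ 0.66  0.06 -0.46  1.77  0.03  1.31  0.32]
0.22 2.1 [ 0.68  0.06 -0.48  1.77  0.03  1.31  0.72]
0.22 2.5 [ 0.68  0.06 -0.49  1.77  0.03  1.31  1.12]
0.22 2.9 [ 0.72  0.06 -0.53  1.77  0.03  1.31  1.51]
0.8667 7.436147543826813e-05
[[ 3.000e-04 -9.565e-01 -2.918e-01  7.460e-02]
 [ 1.000e+00 -0.000e+00  9.000e-04 -1.000e-04]
 [-9.000e-04 -2.918e-01  9.565e-01 -1.640e-01]
 [ 0.000e+00  0.000e+00  0.000e+00  1.000e+00]] [[281.20024977   0.         252.5803661 ]
 [  0.         281.20024977 194.3851462 ]
 [  0.           0.           1.        ]] -0.06523328904159648
```

```bash
cat >> h.py <<'E'
from scipy.spatial.transform import Rotation
def wrist(r,name):
    s=r.get_state(); c=r.read_camera("wrist")
    w=s["tcp_rot"]; Rw=Rotation.from_quat([w[1],w[2],w[3],w[0]]).as_matrix()
    M=np.eye(4);M[:3,:3]=Rw;M[:3,3]=s["eef_pos"]
    M=np.linalg.inv(M@c["T_tool_cam"]); c["R"]=M[:3,:3];c["t"]=M[:3,3]
    np.savez(name+".npz",**c); cv2.imwrite(f"pics/{name}.png",c["pixels"][:,:,::-1]); print("clock",s["clock"],s["eef_pos"]); return c
E
python3 - <<'E'
from h import *
from rig import r
C=np.array([.483,-.148]);p=1.07
r.move_pose(np.append(C-.05*np.array([np.cos(p),np.sin(p)]),.16),down(p))
c=wrist(r,"w1")
E
```

```text
clock 2.6083 [ 0.45876295 -0.19351359  0.16006531]
```

View pics/w1.png

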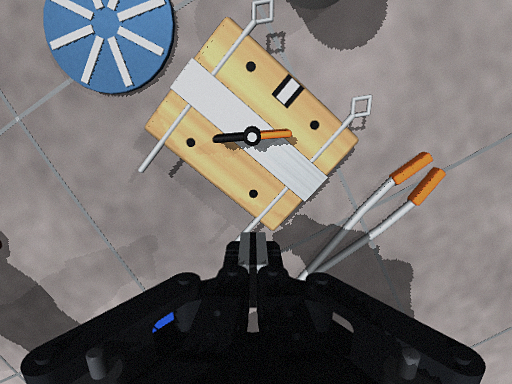

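Wrist view: hub at (252,136), orange tip (292,133), black tip (213,138), stripe centre (288,91). The arm is clear of the bystanders.

```bash
python3 - <<'E'
from h import *
c=dict(np.load("w1.npz"));y=lambda a:np.arctan2(a[1],a[0])
H=at_z(c,(252,136.5),.087);O=at_z(c,(292,132.5),.08);B=at_z(c,(212.5,138.5),.08);W=at_z(c,(288,91),.05)
hs=[at_z(c,p,.05) for p in((251,66.5),(315,125),(253.5,193.5),(190.5,142))]
print(H,(O+B)/2,np.mean(hs,0),y(O-B),y(W-H),y(W-np.mean(hs,0)),np.linalg.norm((O-B)[:2]))
E
```

```text
[ 0.48393001 -0.14747667  0.087     ] [ 0.48414661 -0.14730896  0.08      ] [ 0.48386311 -0.14806136  0.05      ] -0.4290575688070752 0.35256038730680384 0.3628712664110723 0.06825463132322993
```

```bash
cat >> h.py <<'E'
C=np.array([.484,-.1475]); A=.025; YAW=.355
def pose(th,gap,z):
    e=np.array([np.cos(th),np.sin(th)]);n=np.array([-e[1],e[0]])
    return np.append(C+A*e+(.014+gap)*n,z),n
def stroke(r,th0,th1,k=0):
    """push the wing at yaw th0 clockwise to th1; tool yaw = th+pi/2+k*2pi"""
    f=lambda t:down(t+np.pi/2+2*np.pi*k)
    r.move_pose(pose(th0,.010,.13)[0],f(th0))
    if r.move_straight(pose(th0,.010,.065)[0],max_speed=.1,force_limit=8): print("contact on descent");return False
    F=[]
    for t in np.linspace(th0,th1,int(np.ceil((th0-th1)/.2))+1):
        hit=r.move_straight(pose(t,0,.065)[0],frame=f(t),max_speed=.03,force_limit=15)
        F.append(np.linalg.norm(r.get_state()["contact_force"]).round(1))
        if hit: print("stopped at",t);break
    r.move_straight(pose(t,.010,.065)[0],max_speed=.05)
    r.move_straight(pose(t,.010,.14)[0],max_speed=.15)
    s=r.get_state();print("F",F,"clock",s["clock"],"q7",s["q"][6]);return True
E
python3 - <<'E'
from h import *
from rig import r
stroke(r,-.43,-2.58)
r.sleep(.2)
c=wrist(r,"w2")
E
```

```text
F [np.float64(0.6), np.float64(1.1), np.float64(1.0), np.float64(0.6), np.float64(0.9), np.float64(0.7), np.float64(0.5), np.float64(0.9), np.float64(0.7), np.float64(1.4), np.float64(1.0), np.float64(0.8)] clock 9.1333 q7 -2.316448893438796
clock 9.3333 [ 0.47494477 -0.18091378  0.13885458]
```

View pics/w2.png

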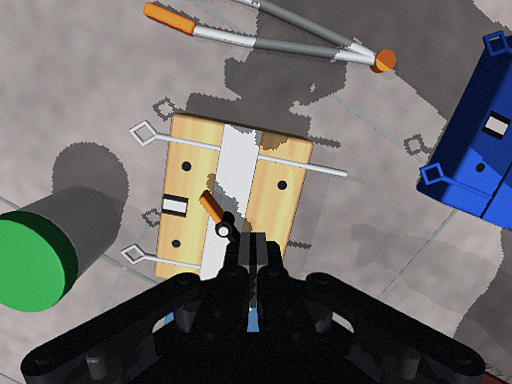

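```bash
python3 - <<'E'
from h import *
c=dict(np.load("w2.npz"));y=lambda a:np.arctan2(a[1],a[0])
H=at_z(c,(222,231),.087);O=at_z(c,(204.5,193),.08);W=at_z(c,(175,206),.05)
print(H,O,W,y(O-H),y(W-H))
E
```

```text
[ 0.48429073 -0.14745212  0.087     ] [ 0.51288635 -0.16619353  0.08      ] [ 0.53020955 -0.12936731  0.05      ] -0.5801580786886836 0.37518737466177904
```

```bash
cat >> h.py <<'E'
def orange(c):
    hsv=cv2.cvtColor(c["pixels"],cv2.COLOR_RGB2HSV)
    v,u=np.where(cv2.inRange(hsv,(5,170,60),(20,255,255))>0)
    P=np.array([at_z(c,(a,b),.08)[:2] for a,b in zip(u,v)]) if len(u) else np.zeros((0,2))
    P=P[np.linalg.norm(P-C,axis=1)<.04]-C
    return len(P),(np.arctan2(*P.mean(0)[::-1]) if len(P) else None)
E
python3 - <<'E'
from h import *
from rig import r
for n in("w1","w2","top"):print(n,orange(dict(np.load(n+".npz"))))
t0=-.5;f=lambda t:down(t+np.pi/2)
r.move_pose(pose(t0,.010,.13)[0],f(t0))
def p(t,g,z):
    s=r.get_state();print("want",pose(t,g,z)[0].round(4),"got",s["eef_pos"].round(4),s["tcp_rot"].round(3),s["contact_force"].round(1),s["width"],s["clock"])
r.move_straight(pose(t0,.010,.065)[0],max_speed=.1,force_limit=8);p(t0,.01,.065)
for t in(-.6,-.8,-1.0):
    print(r.move_straight(pose(t,0,.065)[0],frame=f(t),max_speed=.03,force_limit=15));p(t,0,.065)
c=wrist(r,"w3");print(orange(c))
T=r.read_camera("top");print(orange(T))
E
```

```text
w1 (234, np.float64(-0.4217359239497847))
w2 (389, np.float64(-0.5630336427281291))
top (11, np.float64(-0.39740637214051294))
want [ 0.5174 -0.1384  0.065 ] got [ 0.5179 -0.1385  0.0655] [0.   0.86 0.51 0.  ] [ 0.1 -0.5  0.6] 0.00011470522862783687 11.8833
False
want [ 0.5125 -0.1501  0.065 ] got [ 0.5126 -0.1501  0.0651] [0.    0.884 0.467 0.   ] [0.1 0.  0.4] -6.112901766950193e-05 12.4583
False
want [ 0.5115 -0.1557  0.065 ] got [ 0.5116 -0.1554  0.065 ] [-0.     0.926  0.378  0.   ] [-0.6 -0.2  0.4] -0.00025496515433511127 12.8083
False
want [ 0.5093 -0.161   0.065 ] got [ 0.5094 -0.1607  0.065 ] [-0.     0.959  0.284  0.   ] [ 0.4  0.2 -0.3] 6.81696362714946e-06 13.1583
clock 13.1583 [ 0.50935783 -0.16067071  0.06499177]
(356, np.float64(-0.1663568491044394))
(0, None)
```

View pics/w3.png

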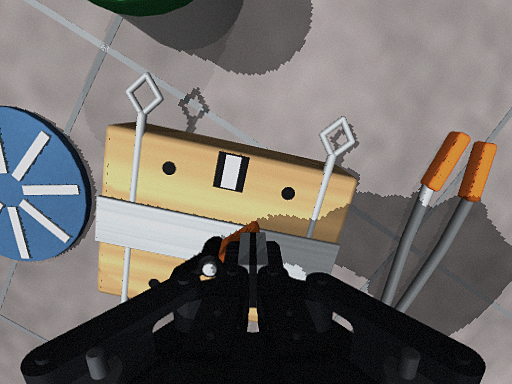

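```bash
python3 - <<'E'
from h import *
from rig import r
c=dict(np.load("w3.npz"));s=r.get_state();e=s["eef_pos"]
print("tcp px",proj(c,e).round(1))
psi=2*np.arctan2(s["tcp_rot"][2],s["tcp_rot"][1]);n=np.array([np.cos(psi),np.sin(psi)]);ee=np.array([n[1],-n[0]])
d=c["depth"];print("psi",psi)
def P(u,v):
    x=np.append(_und(c,(u,v)),1)*d[v,u];X=c["R"].T@(x-c["t"]);q=X[:2]-C
    return (u,v,tuple(c["pixels"][v,u]),round(float(q@ee)*1e3,1),round(float(q@n)*1e3,1),round(float(X[2])*1e3,1))
print("(px, rgb, mm along e, along n, z)")
for uv in((209,270),(225,245),(235,236),(245,230),(252,228),(257,226),(245,238),(260,238),(246,248),(260,248),(246,260),(260,260),(232,250),(275,250),(230,262),(278,262)):print(*P(*uv))
E
python3 -c "
import cv2
a=cv2.imread('pics/w3.png')[200:300,180:320];cv2.imwrite('pics/w3c.png',cv2.resize(a,None,fx=5,fy=5,interpolation=cv2.INTER_CUBIC))"
```

```text
tcp px [[252.3 231.2]]
psi 0.5757101239755056
(px, rgb, mm along e, along n, z)Traceback (most recent call last):
  File "<stdin>", line 11, in <module>
  File "<stdin>", line 8, in P
NameError: name '_und' is not defined. Did you mean: 'round'?
```

View pics/w3c.png

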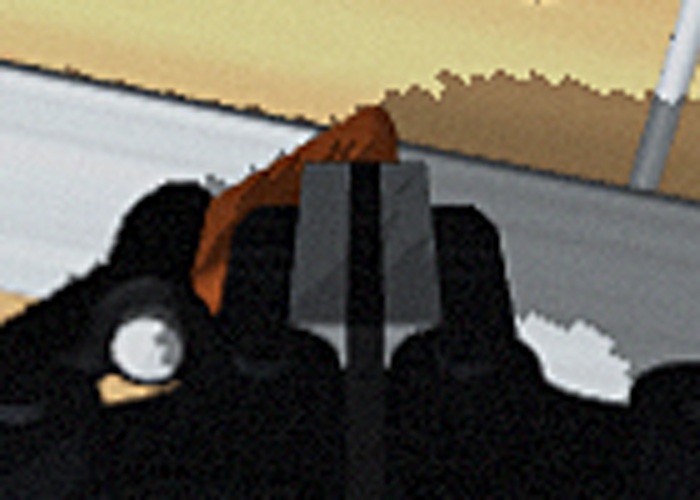

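```bash
cat > dep.py <<'E'
import h
from h import *
def table(c,e,psi,uvs):
    n=np.array([np.cos(psi),np.sin(psi)]);ee=np.array([n[1],-n[0]]);d=c["depth"]
    for u,v in uvs:
        x=np.append(h._und(c,(u,v)),1)*d[v,u];X=c["R"].T@(x-c["t"]);q=X[:2]-C
        print((u,v),c["pixels"][v,u],(np.array([q@ee,q@n,X[2]])*1e3).round(1))
E
python3 - <<'E'
from dep import *
c=dict(np.load("w3.npz"))
table(c,None,.5757,((209,270),(222,260),(225,245),(235,236),(245,230),(252,228),(255,223),(245,238),(260,238),(246,248),(260,248),(246,260),(260,260),(232,250),(275,250),(230,262),(278,262)))
n=np.array([np.cos(.5757),np.sin(.5757)]);ee=np.array([n[1],-n[0]])
q=np.array([.50936,-.16067])-C;print("tcp",q@ee,q@n)
E
```

```text
(209, 270) [213 216 219] [-0.3 -0.8 86.4]
(222, 260) [156  69  26] [ 7.   3.3 82. ]
(225, 245) [73 34 13] [ 8.   8.2 72.3]
(235, 236) [66 26 10] [13.9 11.8 67. ]
(245, 230) [111  48  19] [20.3 16.3 67.8]
(252, 228) [114  55  19] [24.7 19.  70.7]
(255, 223) [75 29  6] [26.5 19.6 64.5]
(245, 238) [60 59 64] [21.1 25.5 98.1]
(260, 238) [52 55 55] [28.8 25.4 98. ]
(246, 248) [57 60 61] [ 21.8  25.4 108.7]
(260, 248) [53 56 61] [ 28.5  25.3 108.5]
(246, 260) [54 53 57] [ 22.1  25.2 119.5]
(260, 260) [49 50 51] [ 28.2  25.3 119.7]
(232, 250) [20 21 25] [ 14.6  20.8 102.2]
(275, 250) [15  9 16] [ 36.2  21.1 102.7]
(230, 262) [0 8 5] [ 14.5  21.1 114.3]
(278, 262) [16 14 11] [ 36.7  21.1 114.4]
tcp 0.024853690555893402 0.014102218469159308
```

```bash
python3 - <<'E'
from dep import *
c=dict(np.load("w3.npz"))
table(c,None,.5757,[(u,v) for u in(246,253,262) for v in(229,231,232,233,234,235,236,240)])
c=dict(np.load("w1.npz"))
print("w1");n=np.array([np.cos(1.07),np.sin(1.07)])
table(c,None,1.07,[(u,v) for u in(246,253) for v in(229,231,232,233,234,235,236,240)])
q=np.array([.45876,-.1935])-C;print("tcp n",q@n)
E
```

```text
(246, 229) [64 32 14] [20.9 16.8 67.3]
(246, 231) [62 22  1] [21.  16.7 70.1]
(246, 232) [57 49 38] [21.4 24.7 89.1]
(246, 233) [66 76 80] [21.5 25.6 92.4]
(246, 234) [62 64 67] [21.5 25.2 92.8]
(246, 235) [65 64 68] [21.5 25.2 93.9]
(246, 236) [60 62 63] [21.6 25.2 95.2]
(246, 240) [62 63 67] [ 21.7  25.3 100. ]
(253, 229) [64 32  7] [25.3 19.4 73.3]
(253, 231) [72 35 14] [25.3 19.1 75.5]
(253, 232) [28 12  8] [25.2 25.  89.7]
(253, 233) [ 3 12  9] [25.2 25.2 91.5]
(253, 234) [8 7 6] [25.2 25.7 93.8]
(253, 235) [4 3 9] [25.2 25.2 93.9]
(253, 236) [13 14  9] [25.2 25.2 95.2]
(253, 240) [6 6 9] [25.2 24.9 99.3]
(262, 229) [50 58 64] [31.5 10.  52. ]
(262, 231) [116 123 124] [31.4  9.6 54.5]
(262, 232) [74 79 81] [30.1 25.1 89.9]
(262, 233) [56 59 64] [30.  25.6 92.3]
(262, 234) [61 64 67] [30.  25.3 93. ]
(262, 235) [54 52 58] [29.9 25.4 94.4]
(262, 236) [59 62 64] [29.9 25.4 95.6]
(262, 240) [63 67 68] [ 29.7  25.5 100.4]
w1
(246, 229) [189 196 200] [ -6.8 -99.6  50.8]
(246, 231) [219 220 223] [  -6.8 -102.    50.7]
(246, 232) [111 116 113] [ -3.3 -41.  186.4]
(246, 233) [63 67 68] [ -3.3 -41.5 186.5]
(246, 234) [65 68 71] [ -3.2 -41.3 188.2]
(246, 235) [69 68 71] [ -3.2 -41.4 189.2]
(246, 236) [67 73 73] [ -3.2 -41.1 191. ]
(246, 240) [70 73 74] [ -3.1 -41.  195.8]
(253, 229) [91 83 81] [   0.7 -121.9    0.9]
(253, 231) [74 72 70] [ 6.00e-01 -1.25e+02  1.00e-01]
(253, 232) [30 29 33] [  0.5 -41.4 185.5]
(253, 233) [4 7 7] [  0.5 -41.1 187.4]
(253, 234) [10  7  6] [  0.5 -41.3 188.2]
(253, 235) [14 16 10] [  0.5 -41.5 189. ]
(253, 236) [11  7  9] [  0.5 -41.5 190.1]
(253, 240) [13 12 14] [  0.5 -41.5 194.9]
tcp n -0.05246955873731556
```

The depth image shows the real fingertips end about 25 mm above the reported TCP, so stroke 1 passed over the wing: the tip was at 90 mm and the wing top is at 83 mm. Before going lower I check how low the knuckles hang.

```bash
python3 - <<'E'
from dep import *
import dep
c=dict(np.load("w1.npz"));n=np.array([np.cos(1.07),np.sin(1.07)]);ee=np.array([n[1],-n[0]]);e=np.array([.45876,-.1935,.16006])
P=[]
for v in range(225,380,2):
  for u in range(20,490,2):
    z=c["depth"][v,u]
    if z<=0: continue
    X=c["R"].T@(np.append(h._und(c,(u,v)),1)*z-c["t"])-e
    if X[2]>.0:P.append((abs(X[:2]@ee),X[:2]@n,X[2]))
P=np.array(P)*1e3
for lo in range(0,70,4):
    m=(P[:,0]>=lo)&(P[:,0]<lo+4)
    if m.any():print("|y|",lo,"min z over tcp",P[m,2].min().round(),"x range",P[m,1].min().round(),P[m,1].max().round())
E
```

```text
|y| 0 min z over tcp 26.0 x range -12.0 17.0
|y| 4 min z over tcp 26.0 x range -8.0 22.0
|y| 8 min z over tcp 28.0 x range 6.0 21.0
|y| 12 min z over tcp 31.0 x range 6.0 21.0
|y| 16 min z over tcp 62.0 x range 5.0 21.0
|y| 20 min z over tcp 65.0 x range -3.0 14.0
|y| 24 min z over tcp 66.0 x range -8.0 15.0
|y| 28 min z over tcp 67.0 x range -8.0 14.0
|y| 32 min z over tcp 71.0 x range -8.0 14.0
|y| 36 min z over tcp 75.0 x range -9.0 13.0
|y| 40 min z over tcp 80.0 x range -7.0 14.0
|y| 44 min z over tcp 84.0 x range -1.0 14.0
|y| 48 min z over tcp 90.0 x range 4.0 14.0
|y| 52 min z over tcp 95.0 x range 8.0 15.0
|y| 56 min z over tcp 99.0 x range 10.0 14.0
|y| 60 min z over tcp 104.0 x range 11.0 13.0
```

Knuckles stay above 62 mm over the TCP, so they clear the hub. I repeat the stroke with TCP z at 41 mm (tip about 66 mm), with a force guard.

```bash
sed -i 's/\.065)/.041)/g; s/A=\.025/A=.027/' h.py; sed -i 's/max_speed=.1,force_limit=8/max_speed=.05,force_limit=6/' h.py
python3 - <<'E'
from h import *
from rig import r
p=r.get_state()["eef_pos"];r.move_straight([p[0],p[1],.13])
stroke(r,-.40,-2.58)
r.sleep(.25)
e=np.array([np.cos(-2.58),np.sin(-2.58)])
c=wrist(r,"w4");print(orange(c));print(orange(r.read_camera("top")))
E
```

```text
F [np.float64(1.5), np.float64(0.4), np.float64(0.4), np.float64(0.6), np.float64(0.6), np.float64(0.7), np.float64(1.2), np.float64(1.3), np.float64(0.9), np.float64(0.5), np.float64(0.5), np.float64(0.5)] clock 21.8417 q7 -2.297935503742592
clock 22.0917 [ 0.47345507 -0.18206218  0.13915279]
(411, np.float64(-2.425059635140484))
(10, np.float64(-2.625219913043563))
```

View pics/w4.png

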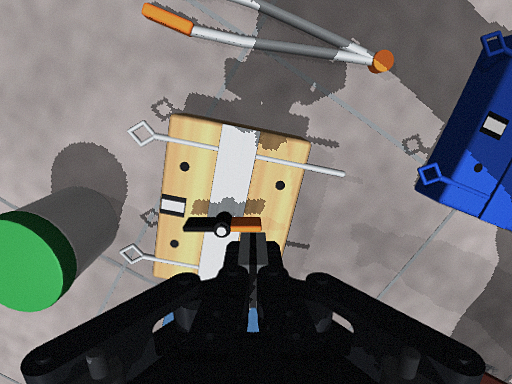

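Wrist view: the orange wing now points right, from hub (222,230) to (262,225), at yaw about -2.58 (q about -3.35), so the first stroke worked. Second stroke: push the black wing to just short of the target.

```bash
python3 - <<'E'
from h import *
from rig import r
stroke(r,.61,-2.55)
n=np.array([np.cos(1.5),np.sin(1.5)])
r.move_pose(np.append(C-.05*n,.16),down(1.5))
c=wrist(r,"w5");print(orange(c))
E
```

```text
F [np.float64(0.6), np.float64(0.9), np.float64(0.7), np.float64(1.3), np.float64(1.2), np.float64(0.3), np.float64(1.1), np.float64(0.4), np.float64(1.7), np.float64(0.8), np.float64(0.5), np.float64(1.8), np.float64(1.0), np.float64(1.2), np.float64(0.6), np.float64(0.3), np.float64(0.2)] clock 33.7833 q7 -2.320040987124842
clock 35.9083 [ 0.48036482 -0.19732491  0.15980843]
(214, np.float64(0.6235633086435634))
```

View pics/w5.png

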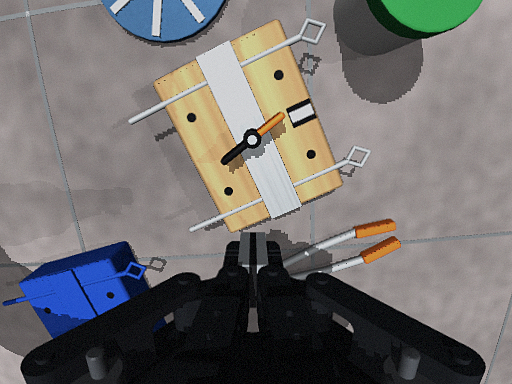

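Wrist view: the orange wing runs from hub (252,140) to tip (283,114), just short of the stripe at (302,113). Yaw is about 0.61, so q is about -0.25. I finish with a third short stroke.

```bash
python3 - <<'E'
from h import *
from rig import r
stroke(r,.64,.345)
n=np.array([np.cos(1.5),np.sin(1.5)])
r.move_pose(np.append(C-.05*n,.16),down(1.5))
c=wrist(r,"w6");print(orange(c))
E
```

```text
F [np.float64(0.5), np.float64(0.3), np.float64(0.7)] clock 40.7 q7 0.3920320684942851
clock 41.1417 [ 0.47961459 -0.19821279  0.15897078]
(211, np.float64(0.3671802857837827))
```

View pics/w6.png

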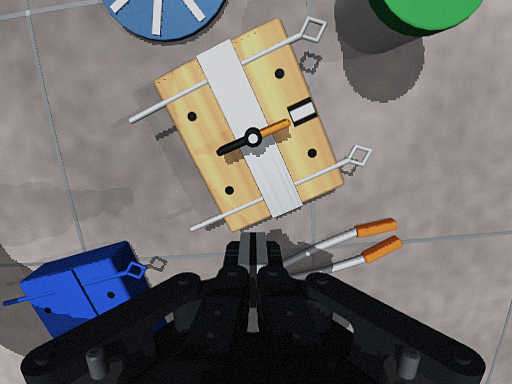

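The orange wing, from hub (253,138) to tip (290,122), points at the stripe (302,112). Its yaw is 0.367 against 0.355 for the block, so q is about -0.01. The arm is clear, at TCP z 0.16.

```bash
python3 -c "
from rig import r
print(r.job_done())"
```

```text
the job is handed in; nothing more can be done
None
```

The job is handed in: the orange wing points at the white stripe to within about 0.02 rad by the last picture, turned in three separate light strokes after a first pass that went over the wing, and the arm finished clear with no bystander seen to move.

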